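# Release the eccentric lock and slide the sample jar into the viewer

## Robot

A 6-joint arm with a two-finger parallel gripper is mounted at the origin on the work surface. World frame = base frame: x ahead of the robot, y to its left, z up, the work surface at z = 0. Lengths are in m, angles in degrees, forces in N, time in s.
With the tool pointing down it reaches from about 0.375 to 0.9 m from the base axis. Payload 3.1 kg.
Tool frame: the origin (TCP) lies where the fingers leave the gripper's body, on its centre line; the fingertips stand 70 mm ahead of it and the grasp point (between the pads) lies 51 mm ahead of it; z points along the fingers, y is the line along which they close (so a half turn about z gives the same grasp; the last joint's range is limited). The gripper opens to 87 mm and grips with 3 to 60 N. Pads are 19 mm wide; open, the fingers measure 117 mm over their backs; the gripper's body (75 mm by 190 mm) begins 51 mm behind the grasp point.
Start: joints at [56.58, 30.224, 82.088, -0, 67.689, -10.227], TCP at [0.246, 0.574, 0.292] pointing down, gripper open.
Joint ranges: [-176.69, 176.69], [-43.24, 126.21], [12.49, 139.97], [-82, 262], [0, 151.66], [-163.58, 163.58]. Speed limits (degrees/s): [159.86, 159.86, 180, 180, 180, 180].

## Interface

Orientations are given as a 3x3 rotation matrix whose columns are the frame's x, y, z axes.
In Python, from rig import readout, capture, calibration, bot, look_for gives the robot as it stands. The module is installed in compiled form; this text tells all that it offers.
- The arm moves only by the shell command python3 -m pendant 'ROWS'. ROWS is JSON, a list of rows, each a list of 7 numbers: the shift along the tool's x, y, z normalised to -1 to 1, where 1 is 200 mm, then the turn, a rotation vector about the tool's x, y, z normalised to -1 to 1, where 1 is 180 degrees, then the closure, from -1 (fully open) to 1 (shut). In form: [[dx, dy, dz, ax, ay, az, grip], ...]. A call has 1 to 8 rows; each row is the pose to reach, as a shift and turn from the pose commanded when the call began, along the tool's axes at that moment, turning the shorter way round; what a row does not reach only later rows make up. A row lasts 1/10 s, in which the tool goes at most 50 mm and 8.59 degrees, less where a joint would pass 70% of its speed; a pose out of reach is approached as far as the arm can. A call with a number of a shift or a turn outside -1 to 1 is refused whole. A call with a gripper value outside its range is refused whole. The fingers move at their own pace and stop on an object; the grip force is fixed at half the most. Time passes only in rows, so rows that repeat a pose let the fingers close. It gives the time, the measured TCP pose, the force, the opening and the grip force at its end, in the units of the state.
- readout.read_state(): the state, without advancing time (a new reading comes with each control period).
- capture(name): name is "scene" or "top" or "wrist"; returns (picture, depth): 480x640x3 uint8, red, green, blue; 480x640 float32, m along the optical axis (not along the pixel's ray), 0 where there is no reading.
- calibration(name): a dict with "mtx" (3x3 intrinsics, pixels), "T" (4x4, takes a point from camera to world coordinates); the wrist camera has in their place "mount" (4x4, takes a point from camera to tool coordinates, whose origin is the TCP and whose axes are the flange's). Camera axes: x right, y down, z forward; pixel columns grow to the right and rows downward; lengths in m; the calibration is good to about 2 mm. A picture is of the moment at which its call begins: read the wrist's pose just before it. calibration takes no time and is no camera call.
- bot.hand_in(): hands the job in; it is judged then, once.
Trained networks look in the newest picture that a camera, given by its name, has taken for a name from the list of things; names that differ only in an ending like _2 or _b are one class to them, and where a whole thing is asked for, a point or a joint stands for the part that bears it (a point fixed in the world has none). Each returns a list of dicts, best first, with "conf" (0 to 1); they miss things now and then, are a little off and sometimes report something else, mostly with a low value. They report only what shows in the picture. A call takes as long as a camera call. They do not tell look-alikes from the thing itself.
- look_for(thing, camera): "extent" ([left, top, right, bottom] in pixels, round what is visible of it).
The state is a dict: "time_s": time; "joint_positions": joint angles; "qvel": joint speeds; "tau": joint torques, N m; "position": TCP position; "tcp_rot": TCP orientation; "force": force on the tool from outside, world axes, zero at the start; "moment": the same for the moment, N m; "opening": opening from 0.0 (shut) to 1.0 (fully open); "grasp_force": force on a finger pad.
Only numpy, scipy, OpenCV 4.12 (cv2) and the standard library are available. Lean on these libraries where they do the work, as an engineer would, in place of code of your own. Each camera call takes 0.05 s, during which the arm holds its last target. There are 200 camera calls.

## Task

Get the sample jar into the jar viewer: first push the handle of the eccentric cam round until the cam's low point faces the carriage's follower bar, and only then push the carriage forward by its rear plate until it is fully home. The jar rides standing in the carriage; do not lift it or knock it over, and leave the other jars and the dish where they are.

Things in the scene. Friction and masses are not known exactly. Their poses are not given: they have to be found in the camera images.
- dock: The viewer's fixed white base: 230 x 200 x 10 mm plate on the bench, x -90 to +140 and y -70 to +130 mm from this origin (bench level, on the carriage's centre line). Axes: x = forward (carriage slides along it), y = left. Viewing bay walls at its forward right end reach 70 mm up: back wall x 116 to 130, y -60 to 56; side wall x 75 to 125, y -63 to -53 mm.
- cam_pivot (a point): Cam's pivot, on its vertical axis, 54 mm above the bench; fixed, with the axes of dock (x = forward, y = left), 56 mm forward and 85 mm left of the dock's origin. A round hub of radius 11 mm stands on it, up to 81 mm above the bench.
- cam (a joint): Handle's angle (rad), counter-clockwise from above: 0 = forward, 1.57 = left; stops at -0.6 and 3.05 (back). The cam is a steel disc of radius 32 mm, 16 to 32 mm above the bench, centre 18 mm off the pivot under the handle: high point under the handle, low point opposite; at 0 the low point faces the follower. Stays where left; friction 0.6 N m (9 N at 65 mm from the pivot).
- carriage (a joint): How far (m) the carriage has slid forward: 0 = fully back, 0.05 = fully home at its stop. It starts at 0 and stays where it is left (about 2.5 N of friction). The follower bar on its left meets the cam: unless the cam's low point faces it, the carriage is stopped well short of home.
- push_face (a point): Centre of the rear face of the carriage's upright rear plate, 45 mm above the bench; moves with the carriage; axes as the dock (push along +x). Plate 80 mm wide (y), 10 mm thick, 12 to 68 mm above the bench; behind it only the 10 mm base plate, 25 mm farther back. The dark steel carriage is 100 mm long, its floor 24 mm above the bench.
- handle_end (a point): End of the cam's handle, half-way up. The handle is a straight upright-sided grey bar from the pivot to this point: 88 mm long, 14 mm thick, from 36 to 72 mm above the bench; below it is only the cam, and the follower bar when it points back. A round hub of radius 11 mm up to 81 mm stands on the pivot.
- follower_nose (a point): Flat front face of the dark steel follower bar (part of the carriage, 20 mm deep, 16 to 32 mm above the bench, reaching 125 mm left of the carriage's centre line), at its place opposite the cam's pivot; moves with the carriage.
- jar_mid (a point): Centre, half-way up, of the sample jar standing loose in the square pocket of the carriage, 65 mm forward of the rear face: 44 mm diameter, 70 mm tall, top 94 mm above the bench, amber with a white cap. It stays there.
- cup_a_mid (a point): Bystander: centre of a jar with a red cap on the bench, right of the viewer, 44 mm diameter, 70 mm tall. Leave alone.
- cup_b_mid (a point): Bystander: centre of a jar with a white cap on the bench, right of the viewer, 44 mm diameter, 70 mm tall. Leave alone.
- dish_mid (a point): Bystander: centre of a shallow round pale translucent dish on the bench, left of the viewer, 90 mm diameter, 16 mm tall. Leave alone.
There are look-alikes about, which are no part of the job. Leave any turquoise or yellow look-alike of the part that bears jar_mid alone.

How it is judged:
By the outcome, as a careful person would: the job done as asked, in the order asked, and still so for the second after the job is handed in, with the robot touching nothing.
It also fails if it takes over 48 s, if anything falls off the work surface, if the arm or the gripper's body presses on something with over 40 N, if the wrist force passes 120 N, or if a joint passes its speed limit or range.

## Working session

There is one attempt and no reset: what is moved stays moved. The work goes in short steps, Python scripts to look and compute and a shell command to move; the robot and the scene stay as the last step left them, time stands still between calls to the robot, and variables do not carry over. Pictures are saved under pics/ and viewed, at most 10 in all, crops included, and the job is handed in when it is done.

```bash
mkdir -p pics; python3 - <<'E'
from rig import *
import cv2,numpy as np
s=readout.read_state();print(s['time_s'],s['position'],np.round(s['tcp_rot'],3).tolist(),s['opening'])
for c in("scene","top"):
    p,d=capture(c);cv2.imwrite(f"pics/{c}0.png",p[:,:,::-1]);np.save(f"pics/{c}0.npy",d)
    k=calibration(c);print(c,np.round(k['mtx'],1).tolist(),np.round(k['T'],3).tolist())
    for t in("push_face","handle_end","jar_mid","dock","dish_mid"):
        print(t,[(np.round(r['extent']).tolist(),round(r['conf'],2)) for r in look_for(t,c)])
E
```

```text
0.0 [0.24580458 0.57402329 0.29127127] [[-0.919, 0.394, -0.001], [0.394, 0.919, -0.002], [0.0, -0.002, -1.0]] 0.9977374905964947
scene [[435.3, 0.0, 313.5], [0.0, 435.3, 240.1], [0.0, 0.0, 1.0]] [[0.78, 0.499, -0.378, 0.811], [0.626, -0.611, 0.484, -0.372], [0.011, -0.614, -0.789, 0.67], [0.0, 0.0, 0.0, 1.0]]
push_face [([231.0, 241.0, 318.0, 329.0], 0.86), ([344.0, 203.0, 385.0, 236.0], 0.2)]
handle_end [([311.0, 228.0, 345.0, 296.0], 0.7)]
jar_mid [([178.0, 235.0, 214.0, 273.0], 0.93), ([258.0, 264.0, 283.0, 303.0], 0.8), ([216.0, 208.0, 243.0, 250.0], 0.79), ([345.0, 204.0, 386.0, 236.0], 0.69), ([144.0, 344.0, 180.0, 385.0], 0.58)]
dock [([215.0, 229.0, 380.0, 386.0], 0.76)]
dish_mid [([343.0, 204.0, 386.0, 237.0], 0.91), ([213.0, 228.0, 381.0, 386.0], 0.68)]
top [[533.4, 0.0, 316.7], [0.0, 533.4, 246.7], [0.0, 0.0, 1.0]] [[-0.007, -0.983, 0.184, 0.379], [-1.0, 0.012, 0.029, -0.007], [-0.031, -0.183, -0.983, 0.924], [0.0, 0.0, 0.0, 1.0]]
push_face [([317.0, 236.0, 419.0, 302.0], 0.79)]
handle_end [([311.0, 213.0, 361.0, 268.0], 0.75), ([452.0, 280.0, 487.0, 306.0], 0.22)]
jar_mid [([353.0, 341.0, 383.0, 370.0], 0.97), ([398.0, 346.0, 431.0, 376.0], 0.86), ([501.0, 273.0, 537.0, 303.0], 0.73), ([384.0, 242.0, 412.0, 275.0], 0.59)]
dock [([314.0, 182.0, 440.0, 322.0], 0.89)]
dish_mid [([224.0, 229.0, 276.0, 280.0], 0.66)]
```

```bash
python3 - <<'E'
import cv2
a=cv2.imread('pics/top0.png')[150:400,200:560];cv2.imwrite('pics/topc.png',cv2.resize(a,None,fx=2.2,fy=2.2,interpolation=2))
a=cv2.imread('pics/scene0.png')[180:420,110:430];cv2.imwrite('pics/scenec.png',cv2.resize(a,None,fx=2.5,fy=2.5,interpolation=2))
E
```

```text
(no output)
```

View pics/topc.png

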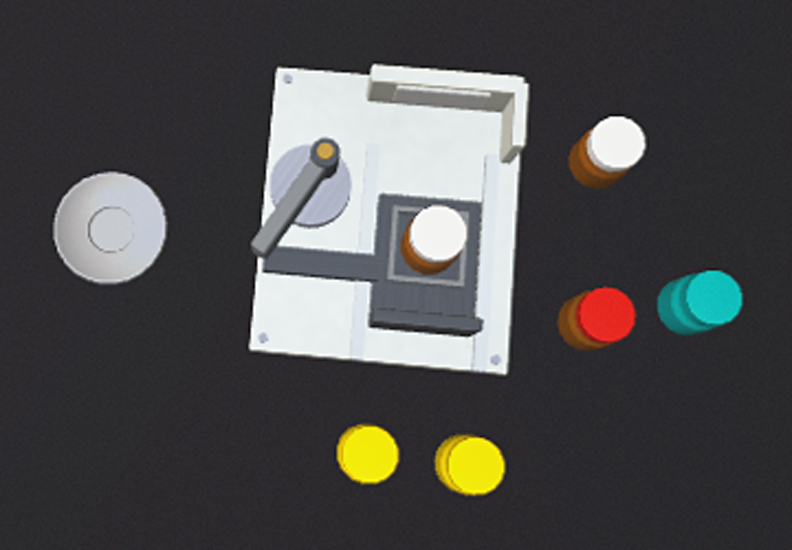

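View pics/scenec.png

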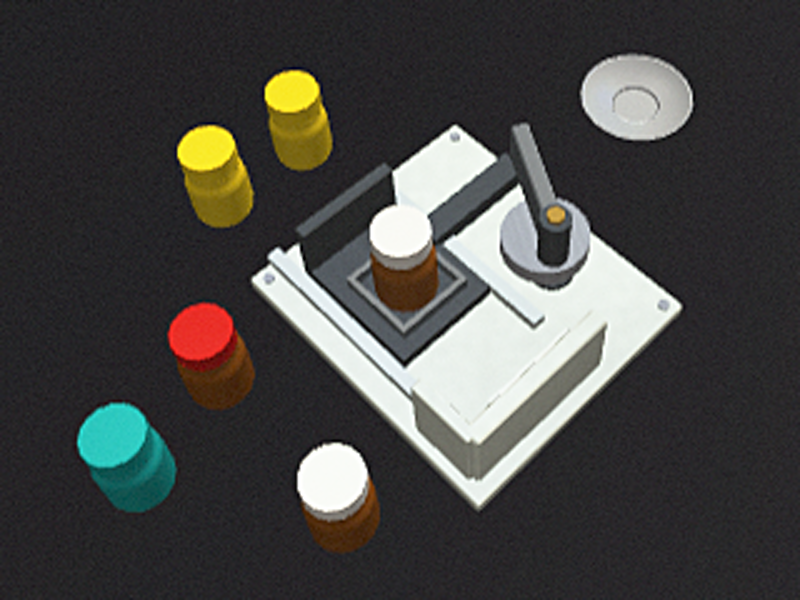

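The top crop shows one carriage, with the sample jar at (437,235). The hub is at (324,151) and the handle points back-left to (262,248). Two yellow look-alikes stand behind, at (368,453) and (470,465). The white and red-capped jars and a turquoise look-alike are to the right, and the dish is to the left. The sample jar is the white-capped one standing in the dark carriage, which this enlarged view confirms.

```bash
cat > h.py <<'E'
import numpy as np
from rig import *
def ray(cam,u,v,z):
    k=calibration(cam);T=k['T'];d=T[:3,:3]@np.linalg.solve(k['mtx'],[u,v,1]);o=T[:3,3]
    return o+d*(z-o[2])/d[2]
E
python3 - <<'E'
from h import *
P={}
for n,x,y,z in[("LF",277,67,.01),("LB",250,350,.01),("RB",507,374,.01),("hub",324,151,.081),("hend",262,248,.072),("jar",438,233,.094),("plateL",370,317,.068),("plateR",481,323,.068),("yel1",368,453,.07),("yel2",470,465,.07),("dish",110,228,.016)]:
    P[n]=ray("top",200+x/2.2,150+y/2.2,z);print(n,P[n].round(4))
for n,x,y,z in[("hub",555,214,.081),("jar",402,232,.094),("LF",682,306,.01),("LB",456,126,.01),("RB",253,281,.01)]:
    print('s',n,ray("scene",110+x/2.5,180+y/2.5,z).round(4))
f=P["LF"]-P["LB"];a1=np.arctan2(f[1],f[0]);l=P["LB"]-P["RB"];a2=np.arctan2(-l[0],l[1]);print(np.degrees([a1,a2]),np.linalg.norm(f),np.linalg.norm(l))
h=P["hend"]-P["hub"];print('handle',np.degrees(np.arctan2(h[1],h[0])-a1)%360,np.linalg.norm(h[:2]))
E
```

```text
LF [0.6702 0.0029 0.01  ]
LB [0.4418 0.0261 0.01  ]
RB [ 0.4217 -0.1713  0.01  ]
hub [ 0.5826 -0.0318  0.081 ]
hend [0.5121 0.0147 0.072 ]
jar [ 0.5181 -0.1117  0.094 ]
plateL [ 0.461  -0.0636  0.068 ]
plateR [ 0.4559 -0.1438  0.068 ]
yel1 [ 0.364  -0.0597  0.07  ]
yel2 [ 0.3552 -0.1316  0.07  ]
dish [0.5382 0.1359 0.016 ]
s hub [ 0.5852 -0.0325  0.081 ]
s jar [ 0.5234 -0.1122  0.094 ]
s LF [0.6732 0.0025 0.01  ]
s LB [0.4475 0.026  0.01  ]
s RB [ 0.4282 -0.1707  0.01  ]
[-5.79625108 -5.80191314] 0.2295829397499933 0.19847744083024935
handle 152.36838185493218 0.0843933868015476
```

```bash
python3 -m pendant '[[-1,-0.93,0,0,0,-0.097,1],[-1,-0.93,0,0,0,-0.097,1],[-1,-0.93,0,0,0,-0.097,1],[-1,-0.93,0,0,0,-0.097,1],[-1,-0.93,0,0,0,-0.097,1],[-1,-0.93,0,0,0,-0.097,1],[-1,-0.93,0,0,0,-0.097,1],[-1,-0.93,0,0,0,-0.097,1]]'
cat >> h.py <<'E'
O=np.array([.5197,-.1109]);a=np.radians(-5.8);f=np.array([np.cos(a),np.sin(a)]);l=np.array([-f[1],f[0]])
def loc(p): p=np.array(p)[:2]-O; return np.array([p@f,p@l])
def st():
    s=readout.read_state();print(round(s['time_s'],2),'local mm',(loc(s['position'])*1e3).round(1),'tip z',round((s['position'][2]-.07)*1e3,1),'F',np.round(s['force'],1),'open',round(s['opening'],2),'yaw y',np.degrees(np.arctan2(s['tcp_rot'][1][1],s['tcp_rot'][0][1])).round(1))
E
python3 -c "from h import *;st()"
```

```text
time_s: 1.4
position: [0.357, 0.3247, 0.2925]
tcp_rot: [[-0.995, 0.102, 0.0], [0.102, 0.995, 0.001], [-0.0, 0.001, -1.0]]
force: [0.3, 0.0, -0.5]
opening: 0.353
grasp_force: 0.0
1.4 local mm [-205.9  417. ] tip z 222.5 F [ 0.3  0.  -0.5] open 0.35 yaw y 84.2
```

```bash
python3 -m pendant '[[-0.47,-0.83,0,0,0,0,1],[-0.47,-0.83,0,0,0,0,1],[-0.47,-0.83,0,0,0,0,1],[-0.47,-0.83,0,0,0,0,1],[-0.47,-0.83,0,0,0,0,1],[-0.47,-0.83,0,0,0,0,1]]' >/dev/null; python3 -m pendant '[[-0.47,-0.83,0,0,0,0,1],[-0.47,-0.83,0,0,0,0,1],[-0.47,-0.83,0,0,0,0,1],[-0.47,-0.83,0,0,0,0,1],[-0.47,-0.83,0,0,0,0,1],[-0.47,-0.83,0.35,0,0,0,1],[-0.47,-0.83,0.35,0,0,0,1],[-0.47,-0.83,0.35,0,0,0,1]]' >/dev/null
python3 - <<'E'
from h import *;import cv2
st();p,d=capture("wrist");cv2.imwrite("pics/w1.png",p[:,:,::-1])
E
```

```text
2.8 local mm [-20.6  88.1] tip z 149.5 F [-0.7 -0.1  0.5] open 0.0 yaw y 84.4
```

View pics/w1.png

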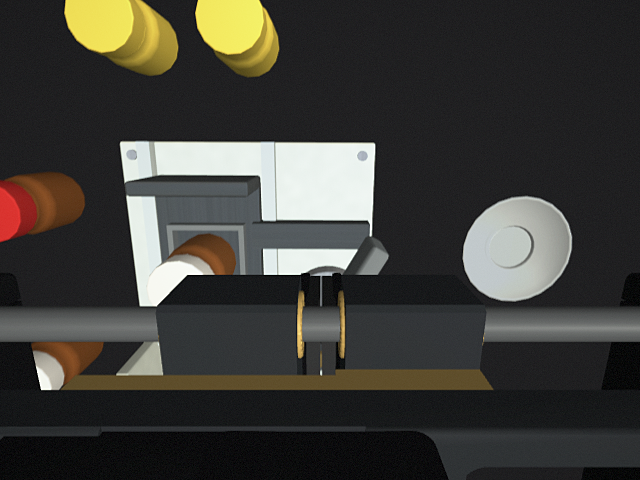

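The wrist view shows the closed fingers between the jar (190,275) and the handle (370,255), clear of both. Next step is to descend and work out the arc.

```bash
python3 -m pendant '[[0,0,0.2,0,0,0,1],[0,0,0.4,0,0,0,1],[0,0,0.525,0,0,0,1],[0,0,0.525,0,0,0,1],[0,0,0.525,0,0,0,1]]' >/dev/null
python3 - <<'E'
from h import *
st();p=loc(readout.read_state()['position'])*1e3
for t in[150,140,130,120,110,100,90,80,70,60,50,40,30,20,10,0]:
    r=np.radians(t);n=np.array([-np.sin(r),np.cos(r)]);d=7+9.5*abs(n[0])+15*abs(n[1])
    q=np.array([56,85])+62*np.array([np.cos(r),np.sin(r)])+d*n
    print(t,q.round(1),'row',np.round([-(q-p)[0]/200,(q-p)[1]/200],3))
E
```

```text
3.35 local mm [-16.9  86.1] tip z 48.5 F [-0.6  0.   0.5] open 0.01 yaw y 84.4
150 [-10.1  94.6] row [-0.034  0.043]
140 [ -7.3 106. ] row [-0.048  0.1  ]
130 [ -2.2 117.1] row [-0.074  0.155]
120 [  5.3 127.3] row [-0.111  0.206]
110 [ 15.  136.1] row [-0.16  0.25]
100 [ 26.6 142.8] row [-0.217  0.284]
90 [ 39.5 147. ] row [-0.282  0.305]
80 [ 48.1 149.4] row [-0.325  0.316]
70 [ 57.4 150.5] row [-0.372  0.322]
60 [ 67.3 150.1] row [-0.421  0.32 ]
50 [ 77.5 147.9] row [-0.472  0.309]
40 [ 87.7 143.7] row [-0.523  0.288]
30 [ 97.3 137.4] row [-0.571  0.257]
20 [105.9 129.1] row [-0.614  0.215]
10 [113.  118.8] row [-0.65   0.164]
0 [118. 107.] row [-0.675  0.105]
```

```bash
python3 -m pendant '[[-0.034,0.043,0,0,0,0,1],[-0.048,0.1,0,0,0,0,1],[-0.074,0.155,0,0,0,0,1],[-0.111,0.206,0,0,0,0,1],[-0.16,0.25,0,0,0,0,1],[-0.217,0.284,0,0,0,0,1],[-0.282,0.305,0,0,0,0,1],[-0.282,0.305,0,0,0,0,1]]' | grep force
python3 - <<'E'
from h import *
st();p=loc(readout.read_state()['position'])*1e3
for t in[80,70,60,50,40,30,20,10,0,-4]:
    r=np.radians(t);n=np.array([-np.sin(r),np.cos(r)]);d=7+9.5*abs(n[0])+15*abs(n[1])
    q=np.array([56,85])+62*np.array([np.cos(r),np.sin(r)])+d*n
    print(t,'row',np.round([-(q-p)[0]/200,(q-p)[1]/200],3))
import cv2
p,d=capture("top");cv2.imwrite("pics/t2.png",cv2.resize(p[150:350,200:500,::-1],None,fx=2,fy=2))
E
```

```text
force: [-3.8, -1.9, -0.6]
grasp_force: 2.1
4.15 local mm [ 36.9 146.8] tip z 47.9 F [-3.8 -1.9 -0.6] open 0.01 yaw y 84.4
80 row [-0.056  0.013]
70 row [-0.103  0.018]
60 row [-0.152  0.016]
50 row [-0.203  0.005]
40 row [-0.254 -0.015]
30 row [-0.302 -0.047]
20 row [-0.345 -0.089]
10 row [-0.38 -0.14]
0 row [-0.406 -0.199]
-4 row [-0.413 -0.218]
```

View pics/t2.png

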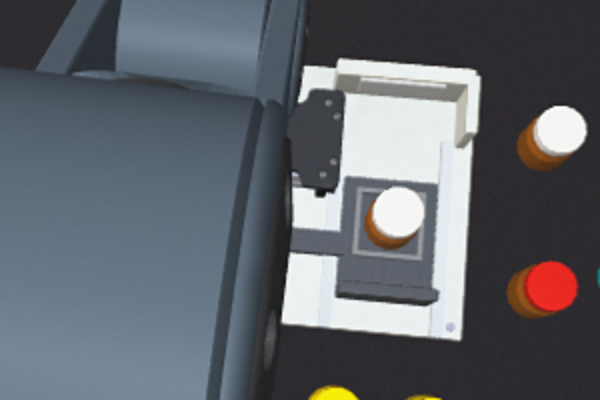

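The arm hides the handle. The contact force (-3.8, -1.9 N) and the undisturbed carriage and jar show the handle is following, so I'll continue the arc.

```bash
python3 -m pendant '[[-0.056,0.013,0,0,0,0,1],[-0.103,0.018,0,0,0,0,1],[-0.152,0.016,0,0,0,0,1],[-0.203,0.005,0,0,0,0,1],[-0.254,-0.015,0,0,0,0,1],[-0.302,-0.047,0,0,0,0,1],[-0.345,-0.089,0,0,0,0,1],[-0.345,-0.089,0,0,0,0,1]]' | grep force
python3 - <<'E'
from h import *
st();p=loc(readout.read_state()['position'])*1e3
for t in[10,0,-4]:
    r=np.radians(t);n=np.array([-np.sin(r),np.cos(r)]);d=7+9.5*abs(n[0])+15*abs(n[1])
    q=np.array([56,85])+62*np.array([np.cos(r),np.sin(r)])+d*n
    print(t,'row',np.round([-(q-p)[0]/200,(q-p)[1]/200],3))
E
```

```text
force: [-5.9, 4.0, -1.6]
grasp_force: 2.7
5.0 local mm [104.  130.6] tip z 47.1 F [-5.9  4.  -1.6] open 0.01 yaw y 84.2
10 row [-0.045 -0.059]
0 row [-0.07  -0.118]
-4 row [-0.077 -0.137]
```

```bash
python3 -m pendant '[[-0.025,-0.03,0,0,0,0,1],[-0.045,-0.059,0,0,0,0,1],[-0.06,-0.09,0,0,0,0,1],[-0.07,-0.122,0,0,0,0,1],[-0.07,-0.122,0,0,0,0,1]]' | grep force
python3 -c "from h import *;st()"
python3 -m pendant '[[-0.07,0,0,0,0,0,1],[-0.07,0.05,-0.1,0,0,0,1],[-0.07,0.05,-0.35,0,0,0,1],[0.1,0.05,-0.6,0,0,0,1],[0.3,0.3,-0.6,0,0,0,1],[0.6,0.6,-0.6,0,0,0,1],[0.8,0.9,-0.6,0,0,0,1],[0.8,0.9,-0.6,0,0,0,1]]'  | grep force
python3 - <<'E'
from h import *
import cv2
st()
for c,(x,y) in(("top",(200,150)),("scene",(110,180))):
    p,d=capture(c);cv2.imwrite(f"pics/{c}3.png",cv2.resize(p[y:y+250,x:x+320,::-1],None,fx=2.4,fy=2.4,interpolation=2))
E
```

```text
force: [-3.2, 5.8, 0.2]
grasp_force: 2.7
5.5 local mm [119.  107.2] tip z 47.7 F [-3.2  5.8  0.2] open 0.0 yaw y 84.2
force: [1.7, 1.2, 0.1]
grasp_force: 0.0
6.3 local mm [-24.  266.7] tip z 169.4 F [1.7 1.2 0.1] open 0.0 yaw y 84.2
```

View pics/scene3.png

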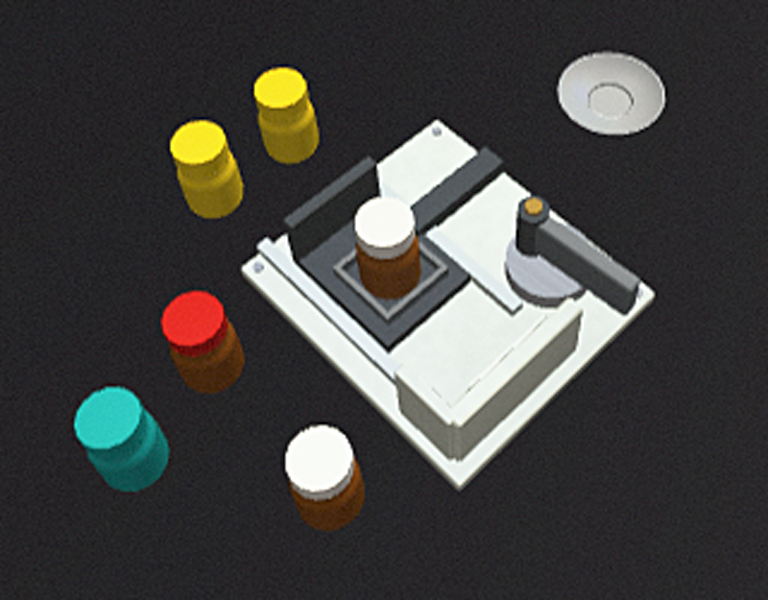

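View pics/top3.png

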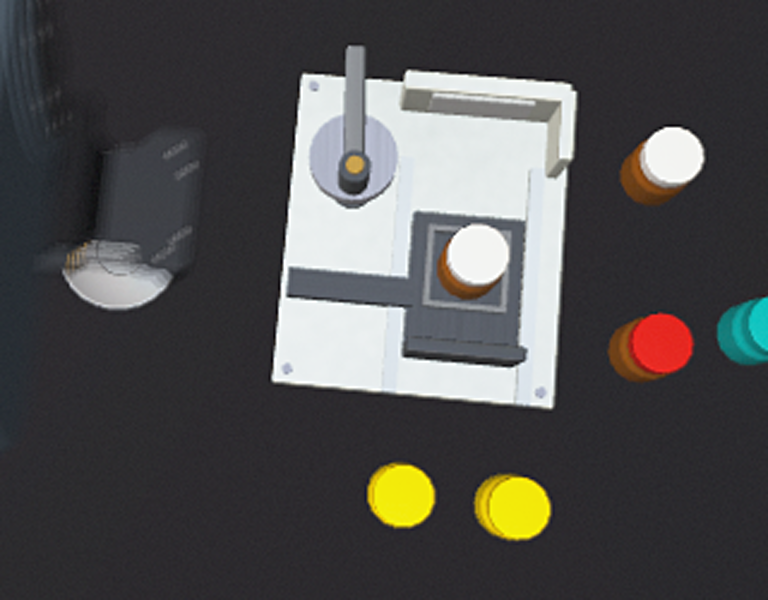

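```bash
python3 - <<'E'
from h import *
import time
for n,h,e,(x,y),s in(("top",(354.5,163.5),(356,48),(200,150),2.4),("scene",(534,206),(634,283),(110,180),2.4)):
    A=ray(n,x+h[0]/s,y+h[1]/s,.081);B=ray(n,x+e[0]/s,y+e[1]/s,.072)
    d=B-A;print(np.degrees(np.arctan2(d[1],d[0]))+5.8,np.hypot(*d[:2]),loc(A))
st()
E
```

```text
3.9458616844192633 0.08467906359485257 [0.05545884 0.08438868]
4.336612159033678 0.08493072112071147 [0.05815986 0.08490868]
6.4 local mm [-28.1 269.5] tip z 168.8 F [ 0.5 -0.3  0.3] open 0.01 yaw y 84.6
```

Both pictures show the handle about 4° short of forward, with the carriage and jar untouched. A small nudge will finish it.

```bash
python3 -m pendant '[[-0.735,-0.72,0,0,0,0,1],[-0.735,-0.72,0,0,0,0,1],[-0.735,-0.72,0,0,0,0,1],[-0.735,-0.72,0,0,0,0,1],[-0.735,-0.72,0,0,0,0,1],[-0.735,-0.72,0.3,0,0,0,1],[-0.735,-0.72,0.605,0,0,0,1],[-0.735,-0.72,0.605,0,0,0,1]]' | grep force
python3 -m pendant '[[0,0,0,0,0,0,1],[0,0,0,0,0,0,1]]' | grep force
python3 -c "from h import *;st()"
```

```text
force: [-0.6, 0.2, -0.8]
grasp_force: 0.0
force: [-0.0, -0.7, 0.0]
grasp_force: 0.0
7.4 local mm [124.8 121.2] tip z 47.2 F [-0.  -0.7  0. ] open 0.0 yaw y 84.3
```

```bash
python3 -m pendant '[[0.03,-0.05,0,0,0,0,1],[0.03,-0.07,0,0,0,0,1],[0.03,-0.092,0,0,0,0,1],[0.03,-0.092,0,0,0,0,1]]' | grep force
python3 -c "from h import *;st()"
python3 -m pendant '[[0,0.1,0,0,0,0,1],[0,0.15,-0.2,0,0,0,1],[0,0.15,-0.6,0,0,0,1],[0,0.15,-0.6,0,0,0,1],[0.5,0,-0.6,0,0,0,1],[1,-0.1,-0.6,0,0,0,1],[1,-0.1,-0.6,0,0,0,1],[1,-0.1,-0.6,0,0,0,1]]'  | grep force
python3 -c "from h import *;st()"
```

```text
force: [-0.4, 6.5, 1.8]
grasp_force: 3.2
7.8 local mm [118.7 103.5] tip z 48.3 F [-0.4  6.5  1.8] open 0.0 yaw y 84.2
force: [0.0, -0.7, -0.2]
grasp_force: 0.0
8.6 local mm [-77.6  82.8] tip z 167.5 F [ 0.  -0.7 -0.2] open 0.0 yaw y 84.3
```

```bash
python3 -m pendant '[[0.07,-0.2,0,0,0,0,1],[0.07,-0.41,0,0,0,0,1],[0.07,-0.41,0,0,0,0,1],[0.07,-0.41,0.2,0,0,0,1],[0.07,-0.41,0.4,0,0,0,1],[0.07,-0.41,0.6,0,0,0,1],[0.07,-0.41,0.6,0,0,0,1],[0.07,-0.41,0.6,0,0,0,1]]' | grep force
python3 - <<'E'
from h import *
import cv2
st()
p,d=capture("scene");cv2.imwrite(f"pics/s4.png",cv2.resize(p[180:430,110:430,::-1],None,fx=2.4,fy=2.4,interpolation=2))
E
```

```text
force: [0.3, 0.1, 0.5]
grasp_force: 0.0
9.4 local mm [-89.8   1.6] tip z 46.4 F [0.3 0.1 0.5] open 0.01 yaw y 84.3
```

View pics/s4.png

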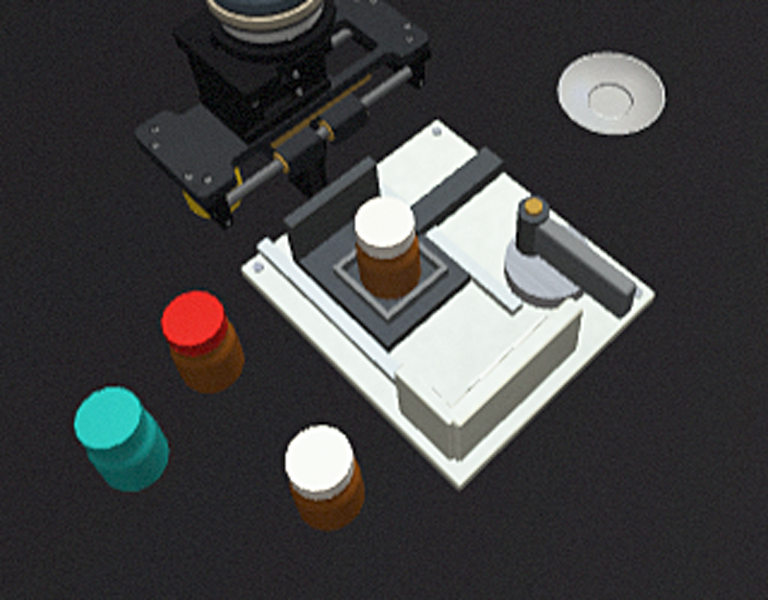

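The fingers are behind the rear plate (centre near (315,190)), the handle points forward to (631,285), and the jar stands. Now I'll push gently.

```bash
python3 -m pendant '[[-0.03,0,0.04,0,0,0,1],[-0.06,0,0.04,0,0,0,1],[-0.09,0,0.04,0,0,0,1],[-0.12,0,0.04,0,0,0,1],[-0.15,0,0.04,0,0,0,1],[-0.18,0,0.04,0,0,0,1],[-0.21,0,0.04,0,0,0,1],[-0.24,0,0.04,0,0,0,1]]' | grep force
python3 -c "from h import *;st()"
python3 -m pendant '[[-0.025,0,0,0,0,0,1],[-0.045,0,0,0,0,0,1],[-0.06,0,0,0,0,0,1],[-0.06,0,0,0,0,0,1]]' | grep force
python3 -c "from h import *;st()"
```

```text
force: [-3.3, 0.4, 1.4]
grasp_force: 1.5
10.25 local mm [-41.7   1.7] tip z 38.0 F [-3.3  0.4  1.4] open 0.01 yaw y 84.3
force: [0.1, 0.2, -0.5]
grasp_force: 0.4
10.65 local mm [-29.1   1.5] tip z 37.9 F [ 0.1  0.2 -0.5] open 0.01 yaw y 84.3
```

Keep going in 2 mm steps until the stop shows in the force.

```bash
python3 -m pendant '[[-0.01,0,0,0,0,0,1],[-0.02,0,0,0,0,0,1],[-0.03,0,0,0,0,0,1],[-0.03,0,0,0,0,0,1]]' | grep force
python3 -c "from h import *;st()"
python3 -m pendant '[[-0.01,0,0,0,0,0,1],[-0.015,0,0,0,0,0,1]]' | grep force
python3 -c "from h import *;st()"
```

```text
force: [-7.2, -1.8, 3.8]
grasp_force: 3.6
11.05 local mm [-26.3   1.7] tip z 37.8 F [-7.2 -1.8  3.8] open 0.01 yaw y 84.3
force: [-13.0, -3.7, 7.3]
grasp_force: 6.6
11.25 local mm [-25.9   2. ] tip z 37.6 F [-13.   -3.7   7.3] open 0.0 yaw y 84.4
```

The force rises with no travel, so the carriage is at its stop. I'll back off, lift clear and check.

```bash
python3 -m pendant '[[0.05,0,0,0,0,0,1],[0.15,0,0,0,0,0,1],[0.3,0,0,0,0,0,1],[0.3,0,-0.2,0,0,0,1],[0.3,0,-0.45,0,0,0,1],[0.3,0,-0.7,0,0,0,1],[0.3,0.5,-0.7,0,0,0,1],[0.3,1,-0.7,0,0,0,1]]' | grep force
python3 -m pendant '[[0,0.4,0,0,0,0,1],[0,0.7,0,0,0,0,1],[0,1,0,0,0,0,1],[0,1,0,0,0,0,1],[0,1,0,0,0,0,1],[0,1,0,0,0,0,1]]' | grep force
python3 - <<'E'
from h import *
import cv2
st()
a=[capture(c)[0][150:450,110:510,::-1] for c in("top","scene")]
cv2.imwrite("pics/f.png",np.hstack(a))
cv2.imwrite("pics/f5.png",cv2.resize(a[0][0:220,60:360],None,fx=2.5,fy=2.5,interpolation=2))
E
```

```text
force: [1.0, 0.6, 0.2]
grasp_force: 0.0
force: [0.6, -0.4, 0.2]
grasp_force: 0.0
12.65 local mm [-81.  302.9] tip z 178.2 F [ 0.6 -0.4  0.2] open 0.01 yaw y 84.5
```

View pics/f.png

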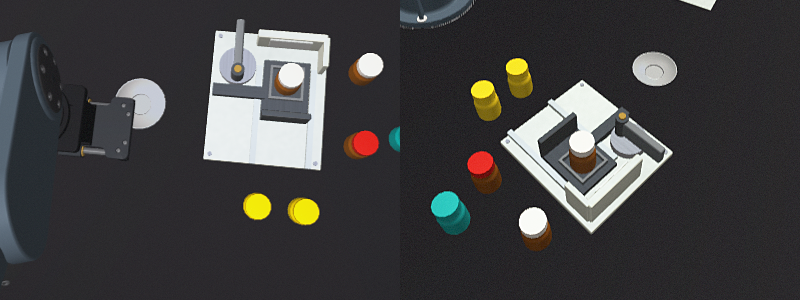

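View pics/f5.png

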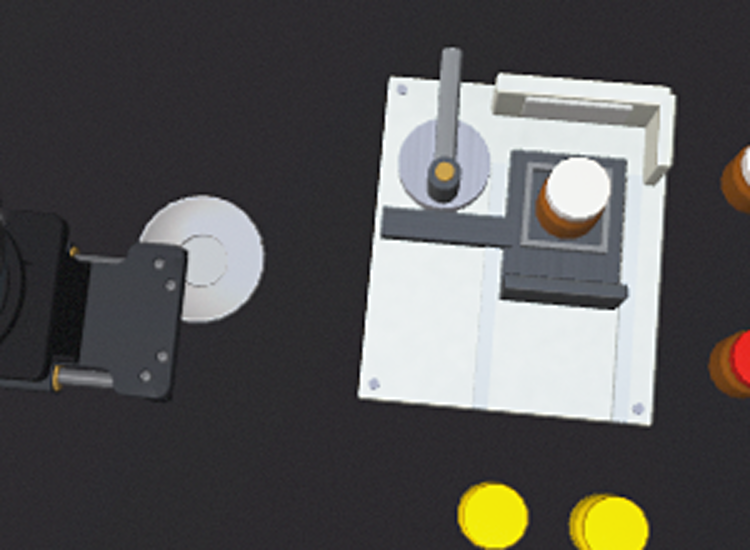

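The follower now sits against the cam's low point and the jar stands at (578,188). I'll check the carriage travel numerically.

```bash
python3 - <<'E'
from h import *
g=lambda x,y,z:loc(ray("top",170+x/2.5,150+y/2.5,z))*1e3
print('jar',g(578,188,.094),'pL',g(503,280,.068),'pR',g(627,291,.068),'follower front L',g(384,206,.032))
q=lambda x,y,z:loc(ray("top",200+x/2.4,150+y/2.4,z))*1e3
print('before jar',q(477,254,.094),'pL',q(404,340,.068),'pR',q(525,348,.068),'fol',q(289,266,.032))
A=ray("top",170+444/2.5,150+172/2.5,.081);B=ray("top",170+452/2.5,150+49/2.5,.072);d=B-A;print(np.degrees(np.arctan2(d[1],d[0]))+5.8)
E
```

```text
jar [48.17675323 -1.03842229] pL [-10.84290097  40.31360511] pR [-10.84312203 -39.70740858] follower front L [ 38.81652608 123.00825376]
before jar [-1.41703419 -0.46096061] pL [-59.2674843  41.2271221] pR [-57.23730492 -39.18928019] fol [-10.69059648 123.84313496]
1.1309096073113825
```

```bash
python3 -c "from rig import bot;print(bot.hand_in())"
```

```text
the job is handed in; nothing more can be done
None
```

I turned the cam's low point to the follower (handle about 1° from forward), then pushed the carriage about 50 mm to its stop; the jar is upright, nothing else was touched, and the job was handed in at about 13 s.

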